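# Push a sterile canister through the unlocked flap of a transfer hatch

### The arm

A 6-joint arm with a two-finger parallel gripper is mounted at the origin on the work surface. World frame = base frame: x ahead of the robot, y to its left, z up, the work surface at z = 0. Lengths are in m, angles in rad, forces in N, time in s.
With the tool pointing down it reaches from about 0.325 to 0.9 m from the base axis. Payload 3.5 kg.
Tool frame: the origin (TCP) lies at the very end of the fingers, on their centre line; the grasp point (between the pads) lies 19 mm behind it; z points along the fingers, y is the direction in which the jaws open and shut (so a half turn about z gives the same grasp; the last joint's range is limited). The gripper opens to 85 mm and grips with 20 to 120 N. Pads are 22 mm wide; open, the fingers measure 114 mm over their backs; the gripper's body (76 mm by 85 mm) begins 54 mm behind the grasp point. The pads swing forward as they close: fully open they stand 13 mm farther back than shut.
Start: joints at [1.161, 0.276, -0.026, 1.268, 0, 1.467], TCP at [0.189, 0.596, 0.231] pointing down, gripper open.
Joint ranges: [-3.12, 3.12], [-0.85, 1.88], [-1.08, 1.24], [-1.95, 2.15], [-1.57, 1.53], [-3.14, 3.14]. Speed limits (rad/s): [2.57, 2.57, 3.14, 3.14, 3.14, 3.14].

### API

Orientations are given as a unit quaternion [x, y, z, w].
In Python, from workcell import * gives the robot as it stands.
- The arm moves only by the shell command python3 -m inch 'ROWS' [FORCE]. ROWS is JSON, a list of rows, each an object with "slide": the shift along the tool's x, y, z in cm, a list of three; "angular": the turn, a rotation vector about the tool's x, y, z in rad, a list of three; "grip": the closure, from -1 (fully open) to 1 (shut). In form: [{"slide": [dx, dy, dz], "angular": [wx, wy, wz], "grip": grip}, ...]. A call has 1 to 10 rows; each row is the pose to reach, as a shift and turn from the pose commanded when the call began, along the tool's axes at that moment; what a row does not reach only later rows make up. A row lasts 1/8 s, in which the tool goes at most 62.5 mm and 10.7 degrees, less where a joint would pass 70% of its speed; a pose out of reach is approached as far as the arm can. A call with a gripper value outside its range is refused whole. The fingers move at their own pace and stop on an object; FORCE is the grip in N (left out, the last holds). Time passes only in rows, so rows that repeat a pose let the fingers close. It gives the time, the measured TCP pose, the force and the opening at its end, in the units of the state.
- state(): the state, without advancing time (a new reading comes with each control period).
- grab_frame(name): name is "scene" or "side" or "wrist"; returns a dict with "frame" (400x640x3 uint8, red, green, blue), "z_map" (400x640 float32, m along the optical axis (not along the pixel's ray), 0 where there is no reading), "fovy" (degrees; the focal length in pixels is half the picture's height over the tangent of half this angle, whatever the lens; pixels are square), "cx", "cy" (the principal point, pixels), "distortion" ([k1, k2, p1, p2, k3] as OpenCV has them; the pictures are not rectified), "cam_to_world" (4x4, takes a point from camera to world coordinates). Camera axes: x right, y down, z forward; pixel columns grow to the right and rows downward; lengths in m; the calibration is good to about 2 mm. A picture is of the moment at which its call begins.
- close_job(): hands the job in, once; it reports no verdict.
The state is a dict: "time": time; "q": joint angles; "dq": joint speeds; "effort": joint torques, N m; "position": TCP position; "eef_rot": TCP orientation; "force": force on the tool from outside, world axes, zero at the start; "torque": the same for the moment, N m; "finger_gap": opening from 0.0 (shut) to 1.0 (fully open).
Only numpy, scipy, OpenCV 4.12 (cv2) and the standard library are available. Lean on these libraries where they do the work, as an engineer would, in place of code of your own. Each camera call takes 0.05 s, during which the arm holds its last target.

### The job

Send the small steel canister (the one with a single round black knob) through the two-lane transfer hatch: an interlock hidden in the hatch has locked one of the two sprung one-way flaps, so feel gently which flap gives and do not force the locked one. Set the canister upright in the loading bay in front of the free flap, push it along the lane through the flap, far enough that the flap swings fully shut behind it, then let go, leaving it standing in the far bay. Keep the canister upright and leave everything else on the bench where it is.

Things in the scene. Friction and masses are not known exactly. Their poses are not given: they have to be found in the camera images.
- canister: Small upright steel canister, 64 mm in diameter, 70 mm high, one round black knob on the middle of its lid, 22 mm in diameter, 36 mm tall (106 mm in all); 0.25 to 0.5 kg. Origin: centre of its underside, z up. Stands on the bench before the hatch's loading side in one of three spots; a beaker and a jar have the others. Take it by the knob from above, any yaw.
- hatch: Fixed steel transfer hatch, two parallel lanes, 270 x 250 mm. Origin on the bench between the lanes, on the gate line. x: level, way of travel (about world +y, within 0.2 rad); y: left of travel; z up. Lane centre lines at y = +40 mm (left) and -40 mm (right), floors 4 mm above the bench; divider 8 mm thick, 50 mm tall. One grey housing hides a lock pin; nothing shows which.
- flap_l (a joint): Left flap's angle, rad: 0 shut, up to 1.5 open towards the far bay, never the other way. Aluminium leaf 4 x 76 mm wide, 10 to 60 mm above the bench, on an upright hinge at hatch x = 0, y = +81 mm (outer side). Spring 0.056 N m shut to 0.16 N m open; shuts within 1 s. If free it yields to 2 to 5 N at its middle (pushing the canister through takes some 5 to 15 N); if locked it gives under 0.1 rad, then stands firm.
- flap_r (a joint): The same for the right lane's flap, the mirror image: hinge at hatch y = -81 mm. Exactly one of the two flaps is locked.
- lane_l_load (a point): Point on the left lane's floor, on its centre line, 60 mm before the gate, axes as the hatch's: a good place to set the canister down (its origin here). The loading bay is open above, from 100 mm before the gate to the flap, 72 mm wide, walls 45 mm above the bench.
- lane_l_gate (a point): Point on the left lane's floor, on its centre line, on the gate line under the flap. Outside each lane here stands a grey hinge housing, 62 mm tall (hatch x -46 to 14 mm, 82 to 126 mm from the hatch's middle line).
- lane_l_far (a point): Point on the left lane's floor, on its centre line, 117 mm past the gate. The canister's origin here is clear of the shutting flap (which needs it about 100 mm or more past the gate) and 3 mm short of the 54 mm tall end wall. Far bay walls 45 mm tall; on the outer side the bay is 14 mm wider than the loading bay, room for the open flap.
- lane_l_slot (a point): Middle, at its top, of the slot over the left lane's centre line. Clear guard strips 80 to 84 mm above the bench cover both lanes from the gate line to 160 mm past it, but for this 50 mm wide slot, through which the knob passes while the lid runs beneath (lid then 74, knob 74 to 110 mm above the bench). Nothing can be lifted over a flap or out of a far bay.
- lane_r_load (a point): The same as lane_l_load for the right lane.
- lane_r_gate (a point): The same as lane_l_gate for the right lane.
- lane_r_far (a point): The same as lane_l_far for the right lane.
- lane_r_slot (a point): The same as lane_l_slot for the right lane.
- beaker: Clear open plastic beaker, 68 mm in diameter, 88 mm tall, a bystander. Origin at its underside.
- jar: Amber glass jar with white lid, 66 mm in diameter, 82 mm tall, a bystander. Origin at its underside.
- tube_rack: Blue test tube rack, 200 mm long (its y), 60 mm wide, 106 mm tall with tubes, a bystander beyond the hatch's far end. Origin at its underside.
- tall_canister: Large steel canister with a wire handle, 92 mm in diameter, 174 mm tall, a bystander at the back; not the one to send. Origin at its underside.
- dishes: Stack of four flat culture dishes, 90 mm in diameter, 58 mm tall, a bystander. Origin at its underside.
- bottle: White plastic bottle, 72 mm in diameter, 170 mm tall, a bystander at the back. Origin at its underside.
- spatula: Spatula 200 mm long lying on the bench, a bystander. Origin at the middle of its underside.
Not all that is in view belongs to the job. What is shaped like the canister but purple or yellow is not meant.

How it is judged:
By the outcome, as a careful person would: the job done as asked, in the order asked, and still so for the second after the job is handed in, with the robot touching nothing.
It also fails if it takes over 61 s, if anything falls off the work surface, if the arm or the gripper's body presses on something with over 40 N, if the wrist force passes 120 N, or if a joint passes its speed limit or range.

## Working session

There is one attempt and no reset: what is moved stays moved. The work goes in short steps, Python scripts to look and compute and a shell command to move; the robot and the scene stay as the last step left them, time stands still between calls to the robot, and variables do not carry over. Pictures are saved under pics/ and viewed, and the job is handed in when it is done.

```bash
mkdir -p pics; ls; python3 - <<'E'
from workcell import *
import cv2,numpy as np
s=state(); print(s)
for n in ("scene","side","wrist"):
    f=grab_frame(n); cv2.imwrite(f"pics/{n}0.png",f["frame"][:,:,::-1]); np.savez(f"pics/{n}0.npz",**f)
    print(n,f["fovy"],f["cx"],f["cy"],f["distortion"],np.round(f["cam_to_world"],3).tolist())
E
```

```text
pics
{'time': 0.0, 'q': array([ 1.16059941e+00,  2.77137466e-01, -2.78864949e-02,  1.26800838e+00,
        3.20670973e-06,  1.46740439e+00]), 'dq': array([-0.00195446, -0.00113229, -0.00029278,  0.00023088, -0.00107759,
       -0.00060899]), 'effort': array([ 1.26680025e-03, -4.45509553e+01,  2.95201635e+01,  1.65522331e-02,
        2.00407171e-04,  1.35740976e-05]), 'position': array([0.18844895, 0.59509177, 0.23015429]), 'eef_rot': array([ 1.52801453e-01,  9.88256276e-01, -1.08093700e-03, -2.85503150e-04]), 'force': array([-0.04412792, -0.14302819,  0.56150392]), 'torque': array([-0.05636862,  0.01047323, -0.01397554]), 'finger_gap': 1.0018061950719084}
scene 50.92583202365806 317.7697490129437 207.63859713009228 [-0.08676733  0.          0.          0.          0.        ] [[0.067, 0.664, -0.745, 1.551], [0.997, -0.061, 0.036, -0.103], [-0.022, -0.746, -0.666, 0.979], [0.0, 0.0, 0.0, 1.0]]
side 49.445241590694685 314.3393173879385 201.24125086370674 [0.01059582 0.         0.         0.         0.        ] [[0.985, -0.063, 0.163, 0.308], [-0.173, -0.483, 0.858, -1.217], [0.024, -0.873, -0.487, 0.737], [0.0, 0.0, 0.0, 1.0]]
wrist 65.66339887866776 325.0342580597939 195.00884594761988 [-0.04785369  0.          0.          0.          0.        ] [[0.303, 0.913, 0.271, 0.12], [0.953, -0.29, -0.088, 0.617], [-0.002, 0.285, -0.958, 0.372], [0.0, 0.0, 0.0, 1.0]]
```

View pics/scene0.png

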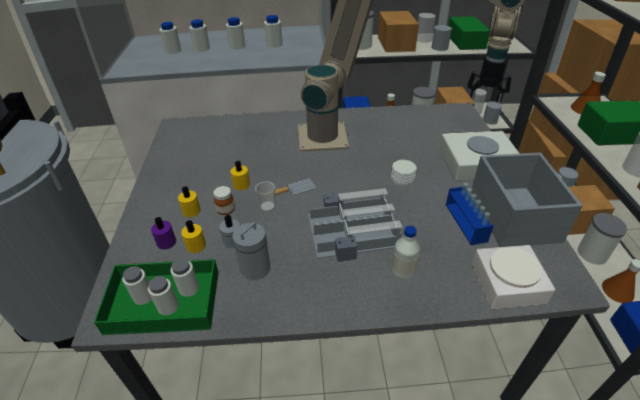

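View pics/side0.png

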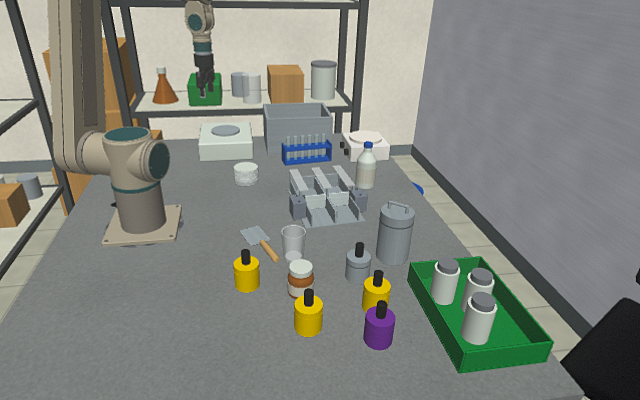

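View pics/wrist0.png

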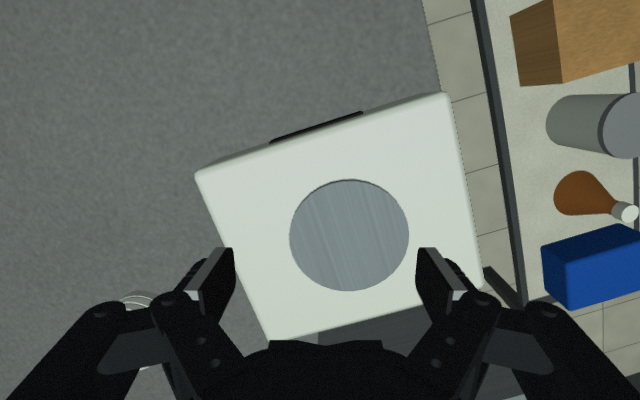

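```bash
cat > h.py <<'E'
import numpy as np,cv2
def load(n):
    return dict(np.load(f"pics/{n}.npz",allow_pickle=True))
def K(f):
    fl=200/np.tan(np.radians(float(f["fovy"]))/2)
    return np.array([[fl,0,float(f["cx"])],[0,fl,float(f["cy"])],[0,0,1]])
def rays(f,px):
    p=cv2.undistortPoints(np.array(px,float).reshape(-1,1,2),K(f),np.array(f["distortion"],float)).reshape(-1,2)
    M=f["cam_to_world"]; d=np.c_[p,np.ones(len(p))]@M[:3,:3].T
    return M[:3,3],d
def onz(f,px,z):
    o,d=rays(f,px); return o+d*((z-o[2])/d[:,2])[:,None]
def dep(f,px):
    o,d=rays(f,px); z=np.array([f["z_map"][int(round(v)),int(round(u))] for u,v in px]); return o+d*z[:,None]
def cloud(f):
    v,u=np.mgrid[0:400,0:640]; px=np.c_[u.ravel(),v.ravel()]
    o,d=rays(f,px); return (o+d*f["z_map"].ravel()[:,None]).reshape(400,640,3)
def tri(fa,pa,fb,pb):
    o1,d1=rays(fa,[pa]);o2,d2=rays(fb,[pb]);d1=d1[0];d2=d2[0]
    t=np.linalg.lstsq(np.c_[d1,-d2],o2-o1,rcond=None)[0]
    a=o1+t[0]*d1;b=o2+t[1]*d2; return (a+b)/2,np.linalg.norm(a-b)
def proj(f,P):
    M=f["cam_to_world"];c=(np.array(P,float)-M[:3,3])@M[:3,:3]
    return cv2.projectPoints(c.reshape(-1,1,3),np.zeros(3),np.zeros(3),K(f),np.array(f["distortion"],float))[0].reshape(-1,2)
E
python3 - <<'E'
from h import *
s=load("scene0");d=load("side0")
def crop(f,x0,y0,w,h,k,out): cv2.imwrite(out,cv2.resize(f["frame"][y0:y0+h,x0:x0+w,::-1],None,fx=k,fy=k,interpolation=cv2.INTER_CUBIC))
crop(s,200,170,220,120,3.6,"pics/c1.png");crop(d,270,150,160,140,4,"pics/c2.png")
for n,f in (("s",s),("d",d)):
    c=cloud(f)
    fr=f["frame"].astype(int)
    # dark knob mask height band
    m=(fr.max(2)<60)&(c[...,2]>.075)&(c[...,2]<.125)&(c[...,1]<0)&(c[...,0]>.2)&(c[...,0]<1)
    k,l,st,ce=cv2.connectedComponentsWithStats(m.astype(np.uint8))
    for i in range(1,k):
        if st[i,4]>8: print(n,st[i],ce[i].round(1),np.median(c[l==i],0).round(3),c[l==i].max(0).round(3))
E
```

```text
s [ 54 155  14  29 121] [ 60.3 167.9] [ 0.268 -0.993  0.111] [ 0.326 -0.986  0.124]
s [235 161   6  10  48] [237.9 165.2] [ 0.31  -0.326  0.1  ] [ 0.322 -0.318  0.111]
s [ 32 175  21  23 169] [ 42.3 185.5] [ 0.371 -1.021  0.11 ] [ 0.408 -1.001  0.125]
s [182 186   8  11  57] [185.5 191.1] [ 0.439 -0.493  0.097] [ 0.448 -0.486  0.111]
s [225 215   7  12  73] [228.  220.5] [ 0.599 -0.335  0.099] [ 0.606 -0.325  0.11 ]
s [155 217   9  12  75] [158.7 222.5] [ 0.588 -0.553  0.098] [ 0.595 -0.545  0.11 ]
s [186 220   8  12  71] [189.5 225.5] [ 0.612 -0.452  0.101] [ 0.62  -0.445  0.11 ]
s [247 242  21  15  65] [261.6 249.3] [ 0.735 -0.219  0.114] [ 0.76  -0.213  0.125]
s [176 266  13   8  28] [183.  270.6] [ 0.799 -0.437  0.106] [ 0.804 -0.426  0.112]
s [128 273  13   9  34] [135.2 278.5] [ 0.817 -0.565  0.107] [ 0.824 -0.555  0.112]
s [153 284  14   9  30] [160.8 289. ] [ 0.86  -0.486  0.108] [ 0.866 -0.475  0.112]
d [355 242   9  15 103] [359.1 248.9] [ 0.593 -0.346  0.096] [ 0.603 -0.329  0.108]
d [241 249   9  15 115] [245.3 256. ] [ 0.306 -0.336  0.097] [ 0.315 -0.318  0.108]
d [373 270  10  16 128] [377.6 277.3] [ 0.605 -0.463  0.097] [ 0.617 -0.447  0.108]
d [304 289  10  17 143] [308.2 296.6] [ 0.434 -0.505  0.097] [ 0.446 -0.489  0.107]
d [376 300  11  18 157] [381.  308.7] [ 0.581 -0.564  0.097] [ 0.592 -0.547  0.108]
```

View pics/c1.png

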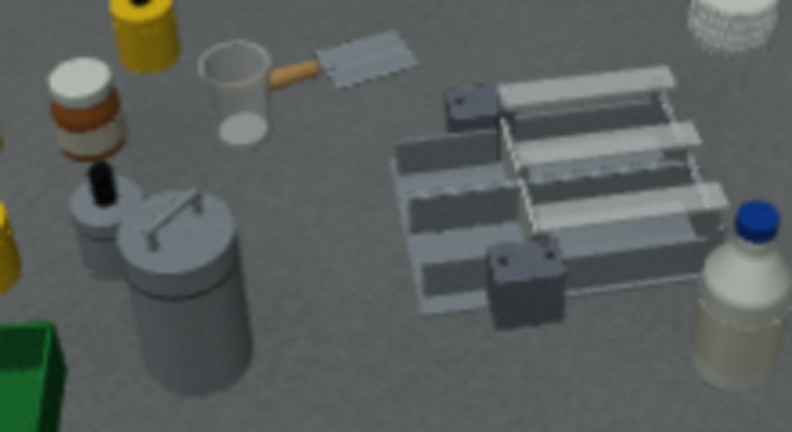

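View pics/c2.png

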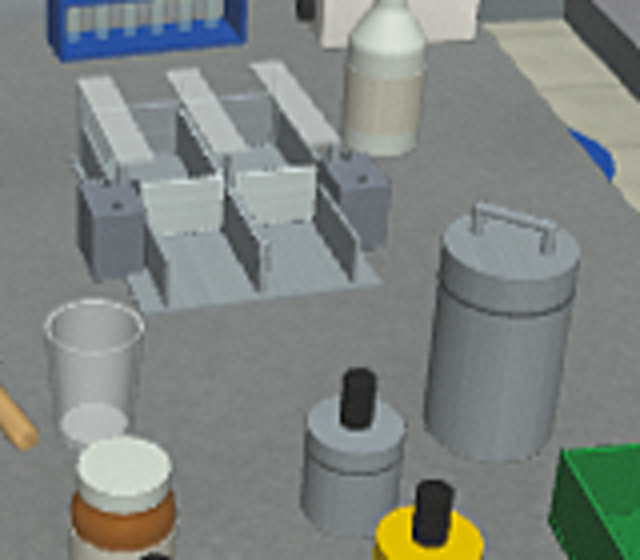

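```bash
python3 - <<'E'
from h import *
for n in ("scene0","side0"):
    f=load(n);c=cloud(f)
    roi=(c[...,0]>.4)&(c[...,0]<.75)&(c[...,1]>-.2)&(c[...,1]<.22)
    fr=f["frame"].astype(int)
    for nm,m in (("strip",roi&(c[...,2]>.079)&(c[...,2]<.09)&(c[...,1]<.19)),("hous",roi&(c[...,2]>.0585)&(c[...,2]<.066)&(c[...,1]<.1))):
        k,l,st,ce=cv2.connectedComponentsWithStats(m.astype(np.uint8))
        for i in range(1,k):
            if st[i,4]>25:
                p=c[l==i]; r=cv2.minAreaRect((p[:,:2]*1000).astype(np.float32))
                print(n,nm,st[i].tolist(),p.mean(0).round(4),np.round(r[0],1),np.round(r[1],1),round(r[2],1))
    # bench z
    m=(c[...,0]>.45)&(c[...,0]<.55)&(c[...,1]>-.2)&(c[...,1]<-.12); print("bench",np.median(c[m][:,2]))
s=load("scene0");d=load("side0")
# tops of knob, triangulate
for a,b in (((228,216.5),(359.5,243.5)),):
    print(tri(s,a,d,b))
E
```

```text
scene0 strip [338, 188, 50, 12, 329] [0.4955 0.0962 0.0853] [493.   97.3] [ 37.8 163.8] 6.0
scene0 strip [343, 204, 52, 13, 371] [0.5754 0.1038 0.0854] [573.6 104.3] [ 38.  162.9] 5.4
scene0 strip [348, 221, 53, 15, 412] [0.6553 0.109  0.0853] [654.4 110.2] [ 35.8 160.7] 5.8
scene0 hous [324, 193, 33, 57, 379] [0.6055 0.0116 0.0628] [583.1   8.2] [257.   59.5] 5.7
bench 0.001215756760440223
side0 strip [357, 164, 9, 7, 29] [0.7364 0.1617 0.0842] [733.6 164.8] [13.3 39.5] 34.9
side0 strip [311, 167, 21, 22, 199] [0.5775 0.0964 0.0829] [577.3 101.8] [ 33.  171.6] 4.6
side0 strip [333, 166, 22, 21, 191] [0.6568 0.1028 0.0829] [657.5 107.6] [ 32.8 164.7] 5.3
side0 strip [289, 169, 20, 23, 206] [0.4981 0.0886 0.0832] [498.   94.3] [ 30.7 166.7] 5.1
side0 hous [349, 188, 19, 10, 116] [0.6878 0.0136 0.061 ] [685.6  15.9] [49.3 63.3] 4.4
side0 hous [290, 195, 16, 10, 128] [ 0.4825 -0.0038  0.0613] [482.3  -3.3] [62.2 48.9] 82.8
bench -0.0006924287746882252
(array([ 0.59318462, -0.33532086,  0.10667191]), np.float64(0.004488658527545711))
```

```bash
python3 -m inch '[{"slide":[-2,-2,-1],"angular":[0,0,-0.04],"grip":-1},{"slide":[-6,-6,-3],"angular":[0,0,-0.1],"grip":-1},{"slide":[-10.5,-10,-5],"angular":[0,0,-0.16],"grip":-1},{"slide":[-15,-14,-5],"angular":[0,0,-0.22],"grip":-1},{"slide":[-19.5,-18,-5],"angular":[0,0,-0.28],"grip":-1},{"slide":[-24,-22,-5],"angular":[0,0,-0.34],"grip":-1},{"slide":[-28.5,-26,-5],"angular":[0,0,-0.4],"grip":-1},{"slide":[-33,-30,-5],"angular":[0,0,-0.4],"grip":-1},{"slide":[-37.5,-34.5,-5],"angular":[0,0,-0.4],"grip":-1},{"slide":[-42,-39,-5],"angular":[0,0,-0.4],"grip":-1}]' ; python3 -c "
from workcell import *
s=state();print(s['q'],s['position'],s['eef_rot'])"
```

```text
time: 1.4
position: [0.4708, 0.0973, 0.2812]
eef_rot: [-0.047, 0.999, 0.0, 0.0]
force: [0.4, 0.4, -0.2]
finger_gap: 1.001
[ 6.90863243e-02 -5.37583323e-03 -2.47041407e-01  1.32890062e+00
  2.11113358e-04 -2.40711658e-02] [0.47080532 0.09729391 0.28120097] [-4.65619157e-02  9.98915394e-01  1.08119561e-04  1.12660346e-04]
```

```bash
python3 - <<'E'
from workcell import *
import cv2,numpy as np
f=grab_frame("wrist"); cv2.imwrite("pics/w1.png",f["frame"][:,:,::-1]); np.savez("pics/w1.npz",**f)
E
```

```text
(no output)
```

View pics/w1.png

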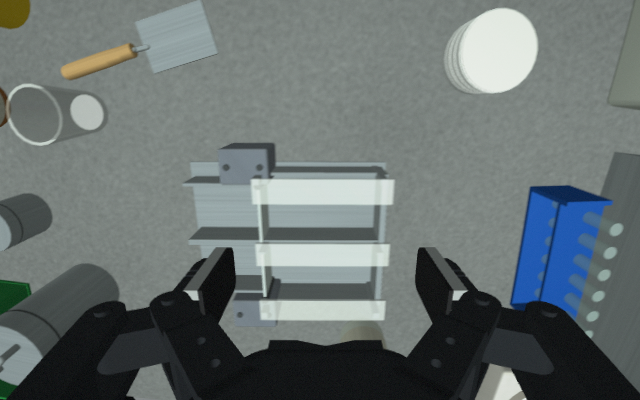

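```bash
python3 - <<'E'
from h import *
f=load("w1");c=cloud(f);fr=f["frame"].astype(int)
roi=np.zeros((400,640),bool);roi[130:335,180:410]=1
def ext(m,z,nm):
    k,l,st,ce=cv2.connectedComponentsWithStats(m.astype(np.uint8))
    for i in range(1,k):
        if st[i,4]>150:
            v,u=np.nonzero(l==i); p=onz(f,np.c_[u,v],z)
            r=cv2.minAreaRect((p[:,:2]*1000).astype(np.float32))
            print(nm,st[i].tolist(),"z",np.median(c[l==i][:,2]).round(4),np.round(r[0],1),np.round(r[1],1),round(r[2],2))
ext(roi&(c[...,2]>.079)&(c[...,2]<.09),.084,"strip")
ext(roi&(c[...,2]>.0585)&(c[...,2]<.067),.062,"hous")
print("bench z",np.median(c[130:150,300:400,2]),"floor",np.median(c[215:225,205:245,2]))
# canister, rack
m=(c[...,1]>.2)&(c[...,2]>.02)&(c[...,0]>.45)&(c[...,0]<.75)&(fr[...,2]>fr[...,0]+60)
print("rack",c[m].min(0),c[m].max(0))
s=load("scene0");cs=cloud(s);fs=s["frame"].astype(int)
m=(fs[...,2]>fs[...,0]+50)&(cs[...,1]>.2)&(cs[...,2]>.02)&(cs[...,0]<.9)&(cs[...,0]>.3);print("rack",cs[m].min(0),cs[m].max(0))
E
```

```text
strip [252, 178, 143, 27, 3624] z 0.0829 [495.7  96.9] [ 30.7 160.6] 5.2
strip [257, 242, 134, 24, 3155] z 0.0825 [574.  103.8] [ 31.1 160.7] 5.24
strip [260, 299, 127, 22, 2603] z 0.0827 [654.  110.9] [ 32.3 161.5] 5.24
hous [218, 148, 53, 37, 1649] z 0.0608 [479.9   1.5] [43.4 59.9] 5.2
hous [233, 300, 44, 27, 784] z 0.0606 [685.5  18.8] [43.  57.8] 5.74
bench z -0.0011365899828367776 floor 0.002587664022000863
rack [0.47712407 0.39412942 0.02004099] [0.67611443 0.47805332 0.08780789]
rack [0.47760953 0.39543875 0.02004945] [0.68344029 0.50716658 0.10102414]
```

```bash
cat >> h.py <<'E'
O=np.array([.5815,.0248]);t=np.array([-.0906,.9959]);r=np.array([.9959,.0906])
def hx(p): d=np.array(p[:2])-O; return np.r_[d@t,-d@r,p[2]]*1000
def show():
    from workcell import state
    from scipy.spatial.transform import Rotation as R
    s=state();m=R.from_quat(s['eef_rot']).as_matrix()
    print("T%.2f hatch mm"%s['time'],hx(s['position']).round(1),"force t,-r,z",(s['force'][:2]@t).round(2),(-s['force'][:2]@r).round(2),s['force'][2].round(2),"gap",round(float(s['finger_gap']),3),"q",s['q'].round(2),"tooly ang",np.degrees(np.arctan2(m[1,1],m[0,1])).round(2))
E
python3 -m inch '[{"slide":[-1,-2,2],"angular":[0,0,0],"grip":1},{"slide":[-2.5,-5,5],"angular":[0,0,0],"grip":1},{"slide":[-4.5,-8.5,9],"angular":[0,0,0],"grip":1},{"slide":[-6,-11.5,13],"angular":[0,0,0],"grip":1},{"slide":[-6.4,-12.7,15.1],"angular":[0,0,0],"grip":1},{"slide":[-6.4,-12.7,15.1],"angular":[0,0,0],"grip":1},{"slide":[-6.4,-12.7,15.1],"angular":[0,0,0],"grip":1}]'; python3 -c "
from h import *
show()
from workcell import *
f=grab_frame('wrist'); cv2.imwrite('pics/w2.png',f['frame'][:,:,::-1]); np.savez('pics/w2.npz',**f)"
```

```text
time: 2.33
position: [0.546, -0.0208, 0.1311]
eef_rot: [-0.047, 0.999, 0.0, 0.0]
force: [0.8, 0.0, 0.1]
finger_gap: 0.002
T2.33 hatch mm [-42.2  39.4 131.1] force t,-r,z -0.05 -0.77 0.06 gap 0.002 q [-0.16  0.21 -0.33  1.03  0.   -0.25] tooly ang 95.36
```

View pics/w2.png

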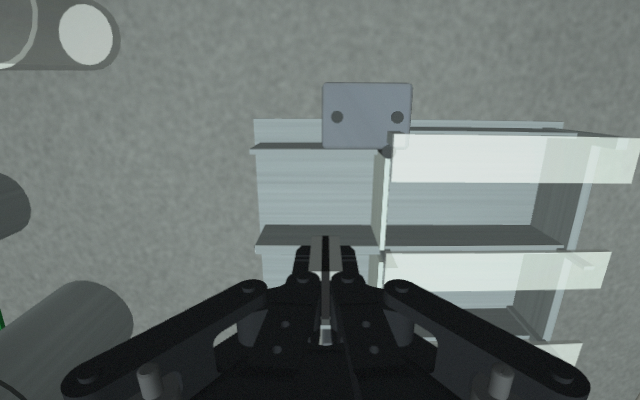

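```bash
python3 - <<'E'
from h import *
f=load("w2");c=cloud(f);fr=f["frame"].astype(int)
m=(c[...,2]>.09)
p=c[m]; H=np.c_[(p[:,:2]-O)@t*1000+42.2,-(p[:,:2]-O)@r*1000-39.4,p[:,2]*1000-131.1]
for a in range(-75,80,10):
    q=H[(H[:,0]>=a)&(H[:,0]<a+10)]
    if len(q): print(a,"z min",q[:,2].min().round(1), "y range",q[:,1].min().round(0),q[:,1].max().round(0))
E
```

```text
-65 z min 75.2 y range 9.0 14.0
-55 z min 62.9 y range 2.0 14.0
-45 z min 50.1 y range -10.0 13.0
-35 z min 42.8 y range -10.0 13.0
-25 z min 38.5 y range -5.0 20.0
-15 z min 1.9 y range 5.0 20.0
-5 z min 2.2 y range -13.0 72.0
5 z min 2.0 y range 5.0 21.0
15 z min 39.1 y range -9.0 20.0
25 z min 43.1 y range -10.0 13.0
35 z min 51.8 y range -10.0 13.0
45 z min 64.4 y range 2.0 14.0
55 z min 76.6 y range 9.0 14.0
```

```bash
python3 -m inch '[{"slide":[0,0,3],"angular":[0,0,0],"grip":1},{"slide":[0,0,6.5],"angular":[0,0,0],"grip":1},{"slide":[0,0,8.7],"angular":[0,0,0],"grip":1},{"slide":[0,0.8,8.7],"angular":[0,0,0],"grip":1},{"slide":[0,1.5,8.7],"angular":[0,0,0],"grip":1},{"slide":[0,1.5,8.7],"angular":[0,0,0],"grip":1}]'; python3 -c "
from h import *
show()"
```

```text
time: 3.12
position: [0.5458, -0.0056, 0.0451]
eef_rot: [-0.047, 0.999, -0.0, 0.002]
force: [0.1, -0.2, -0.6]
finger_gap: -0.0
T3.12 hatch mm [-27.1  38.3  45.1] force t,-r,z -0.22 -0.05 -0.59 gap -0.0 q [-0.13  0.3  -0.42  0.84  0.   -0.22] tooly ang 95.42
```

```bash
python3 -m inch '[{"slide":[0,0.4,0],"angular":[0,0,0],"grip":1},{"slide":[0,0.8,0],"angular":[0,0,0],"grip":1},{"slide":[0,0.8,0],"angular":[0,0,0],"grip":1}]'; python3 -c "
from h import *
show()"
for i in 1; do :; done
python3 -m inch '[{"slide":[0,0.2,0],"angular":[0,0,0],"grip":1},{"slide":[0,0.2,0],"angular":[0,0,0],"grip":1}]'; python3 -c "
from h import *
show()"
```

```text
time: 3.5
position: [0.5437, 0.0018, 0.0434]
eef_rot: [-0.047, 0.999, -0.0, 0.0]
force: [0.5, -0.6, -0.8]
finger_gap: 0.001
T3.50 hatch mm [-19.5  39.7  43.4] force t,-r,z -0.68 -0.46 -0.81 gap 0.001 q [-0.12  0.31 -0.42  0.84 -0.   -0.21] tooly ang 95.36
time: 3.75
position: [0.5434, 0.0036, 0.0432]
eef_rot: [-0.047, 0.999, 0.0, -0.0]
force: [0.2, -0.1, 0.4]
finger_gap: 0.0
T3.75 hatch mm [-17.6  39.8  43.2] force t,-r,z -0.15 -0.15 0.42 gap 0.0 q [-0.11  0.31 -0.42  0.84  0.   -0.21] tooly ang 95.34
```

```bash
python3 -m inch '[{"slide":[0,0.2,0],"angular":[0,0,0],"grip":1},{"slide":[0,0.3,0],"angular":[0,0,0],"grip":1}]'; python3 -c "
from h import *
show()"
```

```text
time: 4.0
position: [0.5432, 0.0067, 0.0433]
eef_rot: [-0.047, 0.999, 0.0, -0.0]
force: [-0.5, -0.1, 0.9]
finger_gap: 0.004
T4.00 hatch mm [-14.6  39.8  43.3] force t,-r,z -0.11 0.48 0.92 gap 0.004 q [-0.11  0.3  -0.42  0.84  0.   -0.2 ] tooly ang 95.34
```

```bash
python3 -m inch '[{"slide":[0,0.1,0],"angular":[0,0,0],"grip":1},{"slide":[0,0.2,0],"angular":[0,0,0],"grip":1}]'; python3 -c "
from h import *
show()"
```

```text
time: 4.25
position: [0.5431, 0.0082, 0.0433]
eef_rot: [-0.046, 0.999, -0.001, 0.0]
force: [0.1, -2.1, -0.6]
finger_gap: -0.002
T4.25 hatch mm [-13.1  39.7  43.3] force t,-r,z -2.12 0.14 -0.65 gap -0.002 q [-0.1   0.3  -0.43  0.84 -0.   -0.2 ] tooly ang 95.33
```

Contact at about x = -13 mm. Continue in 2 mm steps.

```bash
python3 -m inch '[{"slide":[0,0.1,0],"angular":[0,0,0],"grip":1},{"slide":[0,0.2,0],"angular":[0,0,0],"grip":1}]'; python3 -c "
from h import *
show()"
```

```text
time: 4.5
position: [0.543, 0.0096, 0.0434]
eef_rot: [-0.046, 0.999, -0.001, 0.0]
force: [-0.7, -5.8, -0.7]
finger_gap: 0.001
T4.50 hatch mm [-11.6  39.7  43.4] force t,-r,z -5.76 1.22 -0.75 gap 0.001 q [-0.1   0.3  -0.43  0.84 -0.   -0.19] tooly ang 95.32
```

```bash
python3 -m inch '[{"slide":[0,0.1,0],"angular":[0,0,0],"grip":1},{"slide":[0,0.1,0],"angular":[0,0,0],"grip":1}]'; python3 -c "
from h import *
show()"
```

```text
time: 4.75
position: [0.543, 0.0098, 0.0434]
eef_rot: [-0.046, 0.999, -0.002, -0.0]
force: [0.1, -6.9, -0.6]
finger_gap: 0.0
T4.75 hatch mm [-11.5  39.7  43.4] force t,-r,z -6.84 0.49 -0.63 gap 0.0 q [-0.1   0.3  -0.43  0.84 -0.   -0.19] tooly ang 95.29
```

```bash
python3 -m inch '[{"slide":[0,-1,0],"angular":[0,0,0],"grip":1},{"slide":[0,-2,-1],"angular":[0,0,0],"grip":1},{"slide":[0,-2,-3.5],"angular":[0,0,0],"grip":1},{"slide":[-2,-2,-3.8],"angular":[0,0,0],"grip":1},{"slide":[-6,-2,-3.8],"angular":[0,0,0],"grip":1},{"slide":[-8,-2,-3.5],"angular":[0,0,0],"grip":1},{"slide":[-8,-2,-1.5],"angular":[0,0,0],"grip":1},{"slide":[-8,-2,0],"angular":[0,0,0],"grip":1},{"slide":[-8,-0.9,0],"angular":[0,0,0],"grip":1},{"slide":[-8,-0.9,0],"angular":[0,0,0],"grip":1}]'; python3 -c "
from h import *
show()"
```

```text
time: 6.0
position: [0.623, 0.0109, 0.0437]
eef_rot: [-0.047, 0.999, 0.0, -0.0]
force: [0.1, 0.2, -0.0]
finger_gap: -0.0
T6.00 hatch mm [-17.6 -40.   43.7] force t,-r,z 0.2 -0.09 -0.03 gap -0.0 q [-0.09  0.42 -0.24  0.9   0.   -0.18] tooly ang 95.4
```

```bash
python3 -m inch '[{"slide":[0,0.2,0],"angular":[0,0,0],"grip":1},{"slide":[0,0.4,0],"angular":[0,0,0],"grip":1},{"slide":[0,0.4,0],"angular":[0,0,0],"grip":1}]'; python3 -c "
from h import *
show()"; python3 -m inch '[{"slide":[0,0.2,0],"angular":[0,0,0],"grip":1},{"slide":[0,0.2,0],"angular":[0,0,0],"grip":1}]'; python3 -c "
from h import *
show()"
```

```text
time: 6.38
position: [0.6233, 0.0141, 0.0438]
eef_rot: [-0.047, 0.999, -0.0, 0.0]
force: [1.5, -0.2, 1.0]
finger_gap: -0.0
T6.38 hatch mm [-14.5 -40.6  43.8] force t,-r,z -0.28 -1.44 0.96 gap -0.0 q [-0.08  0.42 -0.24  0.9  -0.   -0.17] tooly ang 95.35
time: 6.62
position: [0.623, 0.0157, 0.0436]
eef_rot: [-0.046, 0.999, -0.0, 0.0]
force: [0.3, -1.6, 2.1]
finger_gap: -0.002
T6.62 hatch mm [-12.8 -40.5  43.6] force t,-r,z -1.62 -0.17 2.07 gap -0.002 q [-0.08  0.42 -0.24  0.9  -0.   -0.17] tooly ang 95.33
```

```bash
python3 -m inch '[{"slide":[0,0.2,0],"angular":[0,0,0],"grip":1},{"slide":[0,0.2,0],"angular":[0,0,0],"grip":1}]'; python3 -c "
from h import *
show()"; python3 -m inch '[{"slide":[0,0.1,0],"angular":[0,0,0],"grip":1},{"slide":[0,0.2,0],"angular":[0,0,0],"grip":1}]'; python3 -c "
from h import *
show()"
```

```text
time: 6.88
position: [0.6228, 0.018, 0.0435]
eef_rot: [-0.047, 0.999, -0.0, 0.0]
force: [0.7, -2.8, 2.0]
finger_gap: -0.001
T6.88 hatch mm [-10.5 -40.5  43.5] force t,-r,z -2.83 -0.47 2.0 gap -0.001 q [-0.07  0.42 -0.24  0.9  -0.   -0.17] tooly ang 95.34
time: 7.12
position: [0.6226, 0.0199, 0.0434]
eef_rot: [-0.046, 0.999, -0.0, 0.0]
force: [2.1, -1.6, 1.3]
finger_gap: 0.002
T7.12 hatch mm [ -8.6 -40.5  43.4] force t,-r,z -1.83 -1.91 1.26 gap 0.002 q [-0.07  0.42 -0.24  0.9  -0.   -0.16] tooly ang 95.33
```

```bash
python3 -m inch '[{"slide":[0,0.2,0],"angular":[0,0,0],"grip":1},{"slide":[0,0.4,0],"angular":[0,0,0],"grip":1},{"slide":[0,0.4,0],"angular":[0,0,0],"grip":1}]'; python3 -c "
from h import *
show()"
```

```text
time: 7.5
position: [0.6218, 0.0242, 0.0432]
eef_rot: [-0.047, 0.999, 0.0, -0.0]
force: [1.1, -2.0, 0.5]
finger_gap: 0.005
T7.50 hatch mm [ -4.3 -40.1  43.2] force t,-r,z -2.09 -0.89 0.53 gap 0.005 q [-0.06  0.42 -0.24  0.9  -0.   -0.16] tooly ang 95.36
```

```bash
python3 -m inch '[{"slide":[0,-2,0],"angular":[0,0,0],"grip":1},{"slide":[0,-4,-3],"angular":[0,0,0],"grip":1},{"slide":[1,-5,-8],"angular":[0,0,0],"grip":1},{"slide":[3,-7,-13],"angular":[0,0,0],"grip":1},{"slide":[5,-11,-17],"angular":[0,0,0],"grip":0},{"slide":[7,-16,-17.5],"angular":[0,0,0],"grip":0},{"slide":[9,-21.5,-17.7],"angular":[0,0,0],"grip":-1},{"slide":[11,-27,-17.7],"angular":[0,0,0],"grip":-1},{"slide":[11,-31.5,-17.7],"angular":[0,0,0],"grip":-1},{"slide":[11,-33.6,-17.7],"angular":[0,0,0],"grip":-1}]'; python3 -m inch '[{"slide":[0,0,0],"angular":[0,0,0],"grip":-1},{"slide":[0,0,0],"angular":[0,0,0],"grip":-1}]'; python3 -c "
from h import *
show()
from workcell import *
f=grab_frame('wrist'); cv2.imwrite('pics/w3.png',f['frame'][:,:,::-1]); np.savez('pics/w3.npz',**f)
c=cloud(f);fr=f['frame'].astype(int)
m=(fr.max(2)<70)&(c[...,2]<.115)&(c[...,2]>.085)
k,l,st,ce=cv2.connectedComponentsWithStats(m.astype(np.uint8))
for i in range(1,k):
    if st[i,4]>30:
        v,u=np.nonzero((l==i)&(c[...,2]>.1)); p=onz(f,np.c_[u,v],.106) if len(u) else np.zeros((1,3))
        print(st[i],ce[i],np.median(c[l==i],0),c[l==i].max(0), p.mean(0), p.min(0),p.max(0))
"
```

```text
time: 8.75
position: [0.5427, -0.3234, 0.2198]
eef_rot: [-0.045, 0.999, 0.001, -0.0]
force: [0.5, 0.4, -0.4]
finger_gap: 1.001
time: 9.0
position: [0.5434, -0.3194, 0.2199]
eef_rot: [-0.047, 0.999, 0.001, -0.0]
force: [0.1, 0.4, 0.1]
finger_gap: 1.001
T9.00 hatch mm [-339.3   69.1  219.9] force t,-r,z 0.38 -0.14 0.08 gap 1.001 q [-0.63  0.29 -0.03  1.25  0.   -0.73] tooly ang 95.4
[ 99  22  40  33 948] [118.32489451  38.11075949] [ 0.43622683 -0.49169901  0.10400115] [ 0.44628988 -0.4851506   0.10648754] [ 0.43598648 -0.49382781  0.106     ] [ 0.42570315 -0.50531131  0.106     ] [ 0.44643024 -0.48188341  0.106     ]
[ 52 191  37  28 711] [ 69.46272855 204.87482419] [ 0.58036792 -0.55098808  0.10346862] [ 0.59239904 -0.5448176   0.10657958] [ 0.58069262 -0.55275493  0.106     ] [ 0.56972049 -0.56468152  0.106     ] [ 0.59150729 -0.54025642  0.106     ]
[290 222  23  29 542] [301.25092251 235.99261993] [ 0.58864808 -0.33732067  0.10413199] [ 0.60313853 -0.3272322   0.10635121] [ 0.59067268 -0.33728585  0.106     ] [ 0.5799505  -0.34716754  0.106     ] [ 0.60189116 -0.32723058  0.106     ]
[161 224  32  29 617] [176.49594814 238.28525122] [ 0.60321062 -0.45199598  0.10389145] [ 0.61645045 -0.44376761  0.10690711] [ 0.60433376 -0.45329552  0.106     ] [ 0.59302778 -0.46446224  0.106     ] [ 0.61534467 -0.44212114  0.106     ]
```

View pics/w3.png

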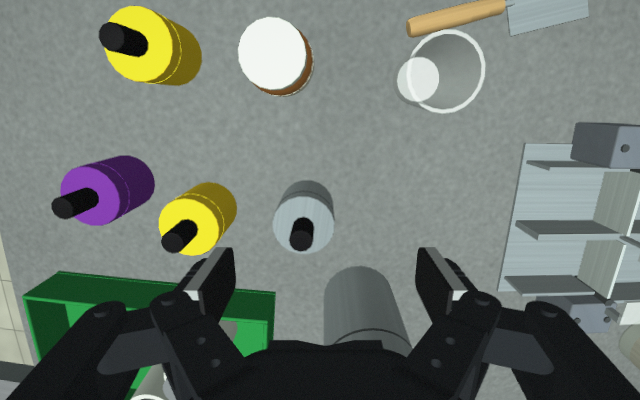

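```bash
python3 -m inch '[{"slide":[-2,-1,3],"angular":[0,0,0],"grip":-1},{"slide":[-4.6,-2.2,6],"angular":[0,0,0],"grip":-1},{"slide":[-4.6,-2.2,8],"angular":[0,0,0],"grip":-1},{"slide":[-4.6,-2.2,8],"angular":[0,0,0],"grip":-1}]'; python3 -c "
from h import *
show()
from workcell import *
f=grab_frame('wrist'); cv2.imwrite('pics/w4.png',f['frame'][:,:,::-1]); np.savez('pics/w4.npz',**f)"
```

```text
time: 9.55
position: [0.5897, -0.3359, 0.138]
eef_rot: [-0.047, 0.999, 0.002, -0.002]
force: [-0.2, -0.3, 0.3]
finger_gap: 0.998
T9.55 hatch mm [-360.    24.5  138. ] force t,-r,z -0.32 0.24 0.3 gap 0.998 q [-0.61  0.43 -0.01  1.13  0.   -0.71] tooly ang 95.43
```

View pics/w4.png

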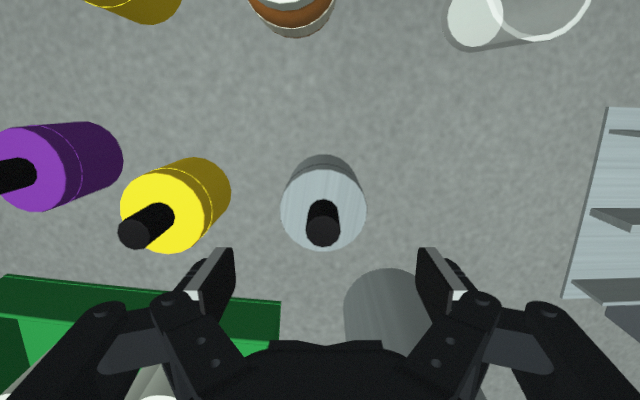

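```bash
python3 -c "
from h import *
f=load('w4');p=onz(f,[(323,231)],.106)[0];print(p,hx(p)); g=load('w3');print(tri(f,(323,231),g,(301,236)))"
python3 -m inch '[{"slide":[0,0,2],"angular":[0,0,0],"grip":-1},{"slide":[0,0,4],"angular":[0,0,0],"grip":-1},{"slide":[0,0,6],"angular":[0,0,0],"grip":-1},{"slide":[0,0,6],"angular":[0,0,0],"grip":-1}]'; python3 -c "
from h import *
show()"
```

```text
[ 0.59237273 -0.33750941  0.106     ] [-361.80900688   21.99708344  106.        ]
(array([ 0.59849125, -0.33749616,  0.08684079]), np.float64(0.003863796910780942))
time: 10.1
position: [0.5894, -0.337, 0.0771]
eef_rot: [-0.046, 0.999, 0.002, -0.002]
force: [0.2, 0.0, -0.0]
finger_gap: 1.001
T10.10 hatch mm [-361.1   24.9   77.1] force t,-r,z -0.01 -0.24 -0.03 gap 1.001 q [-0.61  0.48 -0.07  1.02  0.   -0.71] tooly ang 95.33
```

```bash
python3 -m inch '[{"slide":[-0.2,0,-0.2],"angular":[0,0,0],"grip":-0.5},{"slide":[-0.2,0,-0.2],"angular":[0,0,0],"grip":0.2},{"slide":[-0.2,0,-0.2],"angular":[0,0,0],"grip":1},{"slide":[-0.2,0,-0.2],"angular":[0,0,0],"grip":1},{"slide":[-0.2,0,-0.2],"angular":[0,0,0],"grip":1},{"slide":[-0.2,0,-0.2],"angular":[0,0,0],"grip":1}]' 50; python3 -c "
from h import *
show()"
```

```text
time: 10.85
position: [0.594, -0.3381, 0.0831]
eef_rot: [-0.047, 0.999, 0.0, 0.001]
force: [-0.6, 1.2, 6.2]
finger_gap: 0.236
T10.85 hatch mm [-362.5   20.4   83.1] force t,-r,z 1.22 0.46 6.18 gap 0.236 q [-0.61  0.48 -0.06  1.03  0.   -0.71] tooly ang 95.35
```

```bash
python3 -m inch '[{"slide":[0,0,0],"angular":[0,0,0],"grip":1},{"slide":[0,0,0],"angular":[0,0,0],"grip":1}]'; python3 -c "
from h import *
show()"; python3 -m inch '[{"slide":[0,0,-1],"angular":[0,0,0],"grip":1},{"slide":[0,0,-3],"angular":[0,0,0],"grip":1},{"slide":[0,0,-3],"angular":[0,0,0],"grip":1},{"slide":[0,0,-3],"angular":[0,0,0],"grip":1}]'; python3 -c "
from h import *
show()
from workcell import *
for n in ('wrist','side'):
    f=grab_frame(n); cv2.imwrite(f'pics/{n}5.png',f['frame'][:,:,::-1]); np.savez(f'pics/{n}5.npz',**f)
"
```

```text
time: 11.1
position: [0.594, -0.3381, 0.0831]
eef_rot: [-0.047, 0.999, 0.0, 0.001]
force: [-1.0, 1.7, 5.2]
finger_gap: 0.243
T11.10 hatch mm [-362.5   20.4   83.1] force t,-r,z 1.8 0.84 5.25 gap 0.243 q [-0.61  0.48 -0.06  1.03  0.   -0.71] tooly ang 95.35
time: 11.6
position: [0.5936, -0.3384, 0.1126]
eef_rot: [-0.047, 0.999, -0.0, 0.0]
force: [0.6, -0.1, -3.5]
finger_gap: 0.237
T11.60 hatch mm [-362.8   20.8  112.6] force t,-r,z -0.16 -0.6 -3.55 gap 0.237 q [-0.61  0.45 -0.03  1.08 -0.   -0.71] tooly ang 95.33
```

View pics/wrist5.png

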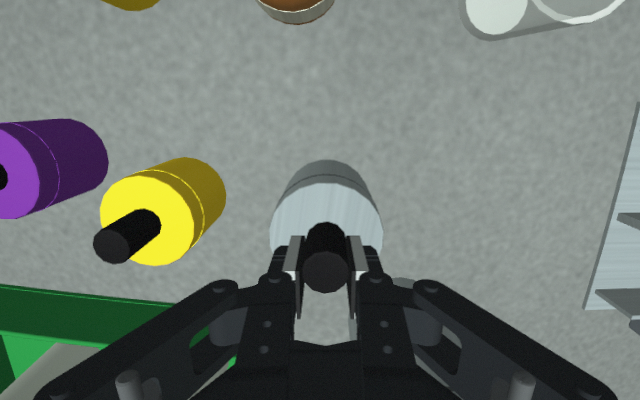

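View pics/side5.png

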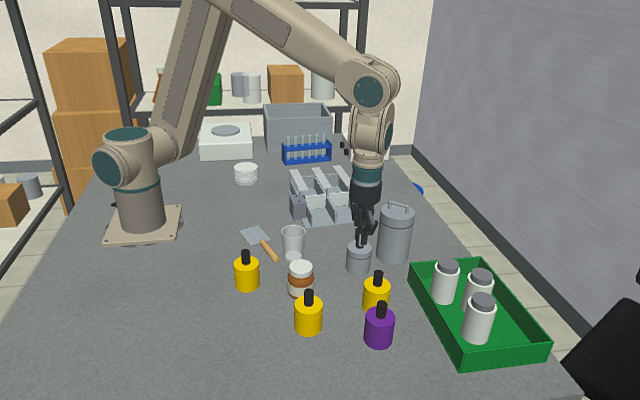

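```bash
python3 -c "
from h import *
f=load('wrist5');c=cloud(f)
fr=f['frame'];crop=fr[225:330,250:400,::-1];cv2.imwrite('pics/c5.png',cv2.resize(crop,None,fx=5,fy=5))
p=onz(f,[(325,272)],.1355)[0];print(hx(p))
# lid: light steel pixels, ellipse fit at lid plane z~0.0995
hsv=fr.astype(int);m=(c[...,2]>.09)&(c[...,2]<.106)&(hsv.min(2)>120)
m[:, :250]=0;m[:,400:]=0
v,u=np.nonzero(m);print(len(v),u.min(),u.max(),v.min(),v.max(),np.median(c[m][:,2]))
p=onz(f,np.c_[u,v],np.median(c[m][:,2]));H=np.array([hx(q) for q in p]);print(H.min(0),H.max(0))
"
```

```text
[-363.54660764   22.63062885  135.5       ]
4823 269 382 183 284 0.09827486797909604
[-394.1689734    -7.21384443   98.27486798] [-332.22917816   52.70797486   98.27486798]
```

View pics/c5.png

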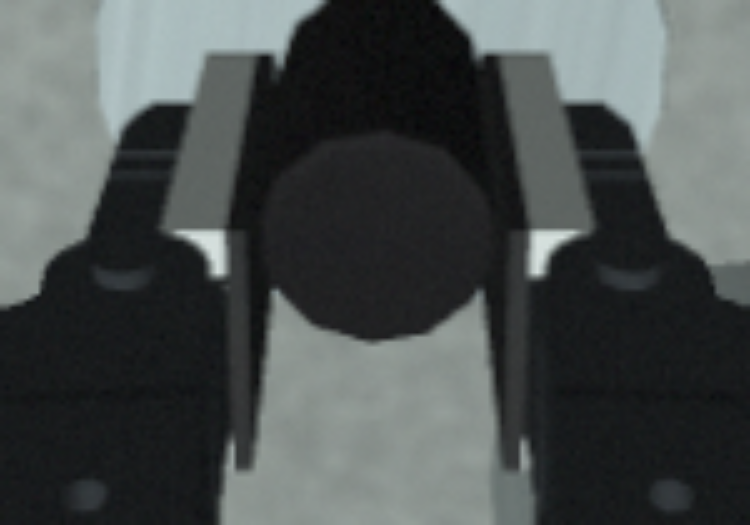

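```bash
python3 -m inch '[{"slide":[0,0,-2],"angular":[0,0,0],"grip":1},{"slide":[0,1.5,-4.5],"angular":[0,0,0],"grip":1},{"slide":[0,5,-5.5],"angular":[0,0,0],"grip":1},{"slide":[0,9.5,-5.5],"angular":[0,0,0],"grip":1},{"slide":[0,14,-5.5],"angular":[0,0,0],"grip":1},{"slide":[-1,18.5,-5.5],"angular":[0,0,0],"grip":1},{"slide":[-3,23,-5.5],"angular":[0,0,0],"grip":1},{"slide":[-5,27,-5.5],"angular":[0,0,0],"grip":1},{"slide":[-6.2,29.5,-5.5],"angular":[0,0,0],"grip":1},{"slide":[-6.2,30.2,-5.5],"angular":[0,0,0],"grip":1}]'; python3 -m inch '[{"slide":[0,0,0],"angular":[0,0,0],"grip":1},{"slide":[0,0,0],"angular":[0,0,0],"grip":1},{"slide":[0,0,0],"angular":[0,0,0],"grip":1}]';python3 -c "
from h import *
show()
from workcell import *
for n in ('wrist',):
    f=grab_frame(n); cv2.imwrite(f'pics/{n}6.png',f['frame'][:,:,::-1]); np.savez(f'pics/{n}6.npz',**f)
"
```

```text
time: 12.95
position: [0.6282, -0.0301, 0.1686]
eef_rot: [-0.048, 0.999, -0.0, 0.001]
force: [0.1, -1.2, -2.6]
finger_gap: 0.236
time: 13.32
position: [0.627, -0.0328, 0.1674]
eef_rot: [-0.046, 0.999, -0.0, -0.0]
force: [-0.1, 0.5, -3.3]
finger_gap: 0.237
T13.32 hatch mm [-61.5 -40.1 167.4] force t,-r,z 0.46 0.09 -3.32 gap 0.237 q [-0.16  0.32 -0.11  1.14 -0.   -0.25] tooly ang 95.25
```

View pics/wrist6.png

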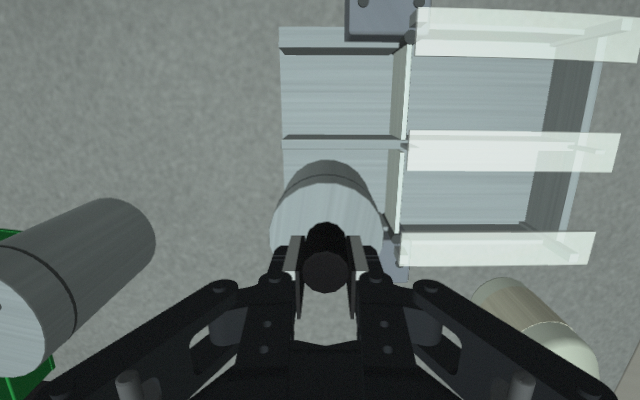

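```bash
python3 - <<'E'
from h import *
f=load("wrist6");c=cloud(f)
m=(c[...,2]>.078)&(c[...,2]<.09)&(f["frame"].min(2)>150); m[:,:385]=0;m[:100]=0
k,l,st,ce=cv2.connectedComponentsWithStats(m.astype(np.uint8))
for i in range(1,k):
    if st[i,4]>500:
        v,u=np.nonzero(l==i);H=np.array([hx(q) for q in onz(f,np.c_[u,v],.084)])
        r=cv2.minAreaRect(H[:,:2].astype(np.float32));print(st[i],np.round(r[0],1),np.round(r[1],1),r[2], np.median(c[l==i][:,2]))
f2=f;m=(c[...,2]>.145)&(c[...,2]<.16)&(f["frame"].min(2)>110);m[:,:250]=0;m[:,400:]=0
v,u=np.nonzero(m);H=np.array([hx(q) for q in onz(f,np.c_[u,v],np.median(c[m][:,2]))]);print(H.min(0),H.max(0))
# left lane wall/divider tops z .05
m=(c[...,2]>.046)&(c[...,2]<.054);m[:,:280]=0;m[:,390:]=0;m[120:170]&=True
v,u=np.nonzero(m);print(len(v));H=np.array([hx(q) for q in onz(f,np.c_[u,v],.05)]);
s=(abs(H[:,1])<20);print(s.sum(),np.median(H[s],0),H[s].min(0),H[s].max(0))
E
```

```text
[ 406  130  215   43 8399] [78.7 -1.3] [ 30.3 161.7] 89.67352294921875 0.08277270199368594
[ 399  232  197   34 6330] [ 78.7 -81.1] [ 29.9 161.6] 89.43576049804688 0.08275809362748068
[-92.81875815 -68.13137179 153.18785506] [-30.92155659  -8.21268586 153.18785506]
1220
1076 [-53.50389539  -1.19340929  50.        ] [-98.78882352  -5.35659781  50.        ] [-8.68833155  2.18934754 50.        ]
```

```bash
python3 -m inch '[{"slide":[-0.1,0,2],"angular":[0,0,0],"grip":1},{"slide":[-0.1,0,4],"angular":[0,0,0],"grip":1},{"slide":[-0.1,0,6],"angular":[0,0,0],"grip":1},{"slide":[-0.1,0,7.2],"angular":[0,0,0],"grip":1},{"slide":[-0.1,0,7.2],"angular":[0,0,0],"grip":1},{"slide":[-0.1,0,7.2],"angular":[0,0,0],"grip":1}]';python3 -c "
from h import *
show()"
```

```text
time: 14.12
position: [0.6289, -0.0319, 0.0962]
eef_rot: [-0.046, 0.999, -0.0, 0.001]
force: [0.5, 0.5, -3.1]
finger_gap: 0.237
T14.12 hatch mm [-60.8 -42.1  96.2] force t,-r,z 0.42 -0.49 -3.1 gap 0.237 q [-0.15  0.38 -0.18  1.01 -0.   -0.25] tooly ang 95.33
```

```bash
python3 -m inch '[{"slide":[0,0,0.4],"angular":[0,0,0],"grip":1},{"slide":[0,0,0.8],"angular":[0,0,0],"grip":1},{"slide":[0,0,0.8],"angular":[0,0,0],"grip":1}]';python3 -c "
from h import *
show()"
```

```text
time: 14.5
position: [0.6282, -0.0316, 0.0872]
eef_rot: [-0.047, 0.999, -0.0, -0.0]
force: [-0.7, -0.3, -3.0]
finger_gap: 0.236
T14.50 hatch mm [-60.4 -41.4  87.2] force t,-r,z -0.24 0.74 -3.01 gap 0.236 q [-0.15  0.39 -0.19  0.99 -0.   -0.25] tooly ang 95.34
```

```bash
python3 -m inch '[{"slide":[0,0,0.1],"angular":[0,0,0],"grip":1},{"slide":[0,0,0.2],"angular":[0,0,0],"grip":1},{"slide":[0,0,0.2],"angular":[0,0,0],"grip":1}]';python3 -c "
from h import *
show()
from workcell import *
for n in ('wrist','side'):
    f=grab_frame(n); cv2.imwrite(f'pics/{n}7.png',f['frame'][:,:,::-1]); np.savez(f'pics/{n}7.npz',**f)
cv2.imwrite('pics/c7.png',cv2.resize(f['frame'][150:260,260:420,::-1],None,fx=4.5,fy=4.5,interpolation=cv2.INTER_CUBIC))"
```

```text
time: 14.88
position: [0.6288, -0.0316, 0.0871]
eef_rot: [-0.047, 0.999, -0.0, 0.001]
force: [-3.3, 2.1, 6.2]
finger_gap: 0.238
T14.88 hatch mm [-60.4 -42.   87.1] force t,-r,z 2.36 3.06 6.23 gap 0.238 q [-0.15  0.39 -0.19  0.99  0.   -0.25] tooly ang 95.34
```

View pics/c7.png

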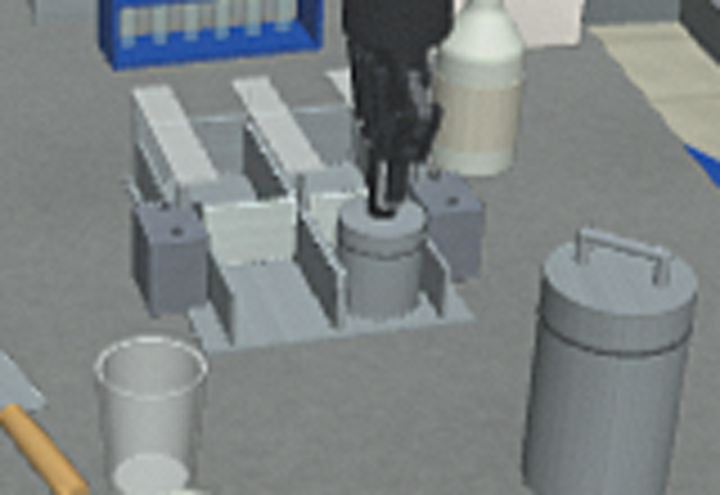

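View pics/wrist7.png

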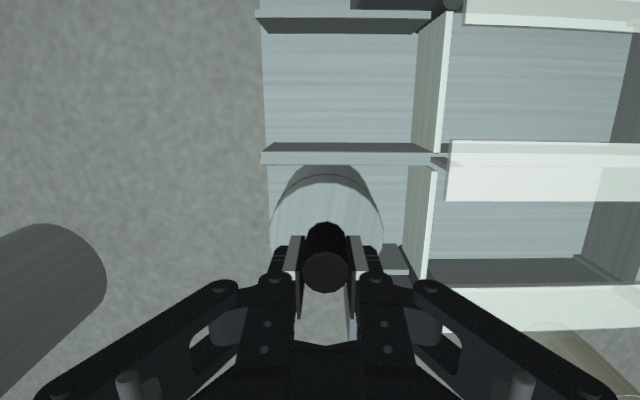

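```bash
python3 -m inch '[{"slide":[0,0.5,-0.1],"angular":[0,0,0],"grip":1},{"slide":[0,1,-0.1],"angular":[0,0,0],"grip":1},{"slide":[0,1.5,-0.1],"angular":[0,0,0],"grip":1},{"slide":[0,2,-0.1],"angular":[0,0,0],"grip":1},{"slide":[0,2.5,-0.1],"angular":[0,0,0],"grip":1},{"slide":[0,3,-0.1],"angular":[0,0,0],"grip":1},{"slide":[0,3.5,-0.1],"angular":[0,0,0],"grip":1}]' 60;python3 -c "
from h import *
show()"
```

```text
time: 15.85
position: [0.6258, 0.0026, 0.087]
eef_rot: [-0.046, 0.999, -0.001, 0.001]
force: [1.2, -3.8, -1.9]
finger_gap: 0.23
T15.85 hatch mm [-26.2 -42.1  87. ] force t,-r,z -3.9 -0.89 -1.88 gap 0.23 q [-0.1   0.38 -0.2   0.99 -0.   -0.19] tooly ang 95.31
```

```bash
python3 -m inch '[{"slide":[0,0.5,0],"angular":[0,0,0],"grip":1},{"slide":[0,1,0],"angular":[0,0,0],"grip":1},{"slide":[0,1.5,0],"angular":[0,0,0],"grip":1},{"slide":[0,2,0],"angular":[0,0,0],"grip":1},{"slide":[0,2.5,0],"angular":[0,0,0],"grip":1},{"slide":[0,3,0],"angular":[0,0,0],"grip":1}]';python3 -c "
from h import *
show()"
```

```text
time: 16.6
position: [0.6223, 0.0301, 0.0871]
eef_rot: [-0.046, 0.999, -0.004, -0.0]
force: [-2.1, -15.7, 11.6]
finger_gap: 0.235
T16.60 hatch mm [  1.6 -41.1  87.1] force t,-r,z -15.45 3.49 11.62 gap 0.235 q [-0.05  0.38 -0.21  0.99 -0.01 -0.14] tooly ang 95.22
```

```bash
python3 -c "
from h import *
from workcell import *
for n in ('wrist','scene'):
    f=grab_frame(n); cv2.imwrite(f'pics/{n}8.png',f['frame'][:,:,::-1]); np.savez(f'pics/{n}8.npz',**f)
cv2.imwrite('pics/c8.png',cv2.resize(f['frame'][150:280,290:430,::-1],None,fx=4.5,fy=4.5,interpolation=cv2.INTER_CUBIC))
show()"
```

```text
T16.70 hatch mm [  2.1 -40.9  87.1] force t,-r,z -9.44 2.48 6.97 gap 0.238 q [-0.05  0.38 -0.21  0.99 -0.01 -0.14] tooly ang 95.24
```

View pics/wrist8.png

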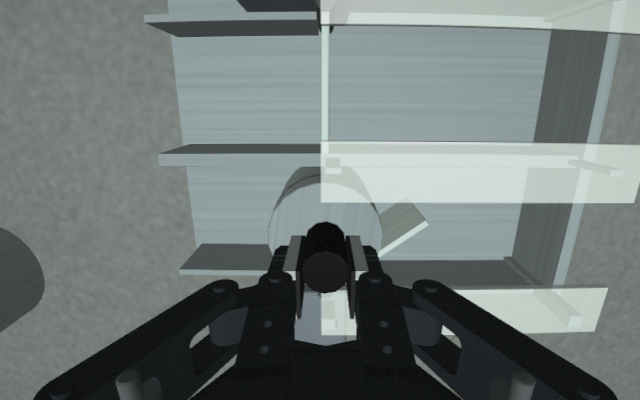

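View pics/c8.png

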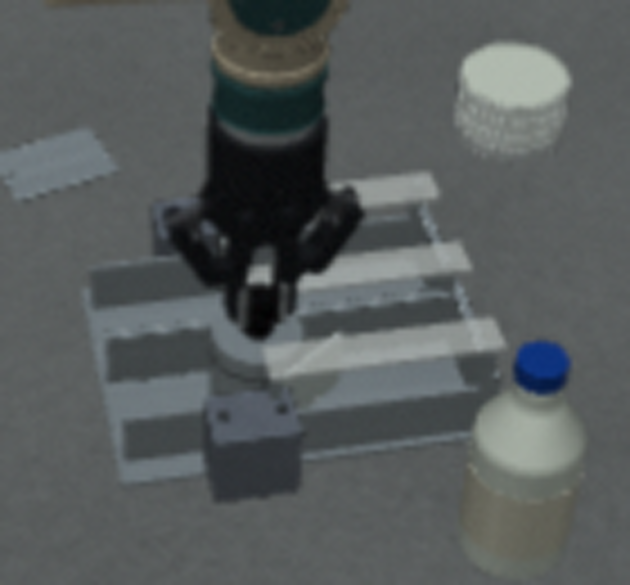

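```bash
python3 -m inch '[{"slide":[0,0.5,-0.05],"angular":[0,0,0],"grip":1},{"slide":[0,1,-0.1],"angular":[0,0,0],"grip":1},{"slide":[0,1.5,-0.1],"angular":[0,0,0],"grip":1},{"slide":[0,2,-0.1],"angular":[0,0,0],"grip":1},{"slide":[0,2.5,-0.1],"angular":[0,0,0],"grip":1},{"slide":[0,3,-0.1],"angular":[0,0,0],"grip":1}]';python3 -c "
from h import *
show()"
```

```text
time: 17.45
position: [0.6177, 0.0612, 0.0871]
eef_rot: [-0.046, 0.999, -0.002, -0.002]
force: [-2.4, -8.3, 5.1]
finger_gap: 0.236
T17.45 hatch mm [ 33.  -39.3  87.1] force t,-r,z -8.08 3.17 5.06 gap 0.236 q [-0.    0.38 -0.21  0.99 -0.   -0.09] tooly ang 95.25
```

```bash
python3 -m inch '[{"slide":[0,0.5,-0.05],"angular":[0,0,0],"grip":1},{"slide":[0,1,-0.05],"angular":[0,0,0],"grip":1},{"slide":[0,1.5,-0.05],"angular":[0,0,0],"grip":1},{"slide":[0,2,-0.05],"angular":[0,0,0],"grip":1},{"slide":[0,2.5,-0.05],"angular":[0,0,0],"grip":1},{"slide":[0,3,-0.05],"angular":[0,0,0],"grip":1},{"slide":[0,3.5,-0.05],"angular":[0,0,0],"grip":1}]';python3 -c "
from h import *
show()"
```

```text
time: 18.32
position: [0.614, 0.0971, 0.087]
eef_rot: [-0.046, 0.999, -0.001, -0.002]
force: [-2.0, -6.5, 3.8]
finger_gap: 0.229
T18.32 hatch mm [ 69.1 -38.9  87. ] force t,-r,z -6.28 2.57 3.8 gap 0.229 q [ 0.05  0.38 -0.2   0.99 -0.   -0.04] tooly ang 95.29
```

```bash
python3 -m inch '[{"slide":[0,0.5,0],"angular":[0,0,0],"grip":1},{"slide":[0,1,0],"angular":[0,0,0],"grip":1},{"slide":[0,1.5,0],"angular":[0,0,0],"grip":1},{"slide":[0,2,0],"angular":[0,0,0],"grip":1},{"slide":[0,2.5,0],"angular":[0,0,0],"grip":1},{"slide":[0,3,0],"angular":[0,0,0],"grip":1},{"slide":[0,3.5,0],"angular":[0,0,0],"grip":1},{"slide":[0,4,0],"angular":[0,0,0],"grip":1},{"slide":[0,4,0],"angular":[0,0,0],"grip":1}]';python3 -c "
from h import *
show()
from workcell import *
for n in ('wrist','side'):
    f=grab_frame(n); cv2.imwrite(f'pics/{n}9.png',f['frame'][:,:,::-1]); np.savez(f'pics/{n}9.npz',**f)
cv2.imwrite('pics/c9.png',cv2.resize(f['frame'][140:240,270:410,::-1],None,fx=4.5,fy=4.5,interpolation=cv2.INTER_CUBIC))"
```

```text
time: 19.45
position: [0.612, 0.1387, 0.0873]
eef_rot: [-0.047, 0.999, 0.001, -0.0]
force: [-0.9, -0.0, -2.1]
finger_gap: 0.235
T19.45 hatch mm [110.7 -40.7  87.3] force t,-r,z 0.05 0.91 -2.09 gap 0.235 q [ 0.12  0.39 -0.19  0.99  0.    0.02] tooly ang 95.4
```

View pics/wrist9.png

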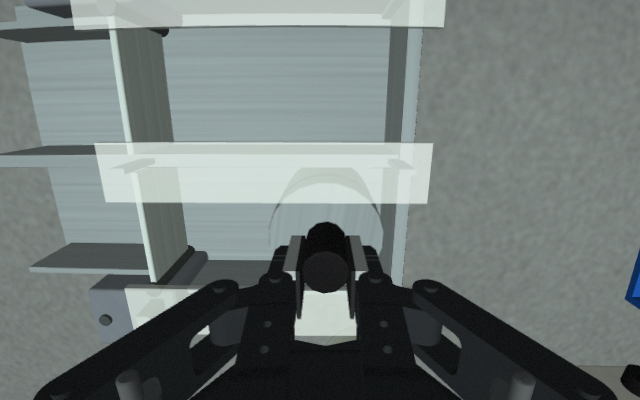

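View pics/c9.png

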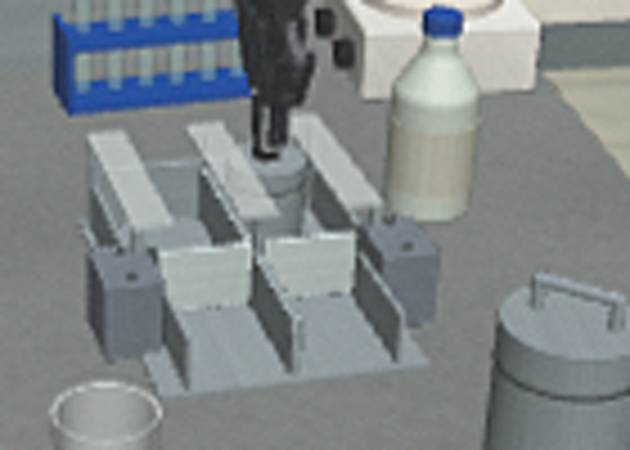

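```bash
python3 -m inch '[{"slide":[0,0,0.1],"angular":[0,0,0],"grip":1},{"slide":[0,0,0.1],"angular":[0,0,0],"grip":1}]'; python3 -c "
from h import *
show()"; python3 -m inch '[{"slide":[0,0,0.1],"angular":[0,0,0],"grip":0.4},{"slide":[0,0,0.1],"angular":[0,0,0],"grip":0.3},{"slide":[0,0,0.1],"angular":[0,0,0],"grip":0.1},{"slide":[0,0,0.1],"angular":[0,0,0],"grip":0},{"slide":[0,0,0.1],"angular":[0,0,0],"grip":0}]'; python3 -c "
from h import *
show()"
```

```text
time: 19.8
position: [0.6125, 0.1378, 0.0872]
eef_rot: [-0.047, 0.999, 0.0, 0.0]
force: [-0.6, 1.4, -0.1]
finger_gap: 0.236
T19.80 hatch mm [109.8 -41.1  87.2] force t,-r,z 1.43 0.49 -0.09 gap 0.236 q [ 0.12  0.39 -0.19  0.99  0.    0.02] tooly ang 95.34
time: 20.42
position: [0.6124, 0.1376, 0.0859]
eef_rot: [-0.047, 0.999, -0.0, 0.0]
force: [-0.5, 0.2, 0.7]
finger_gap: 0.501
T20.43 hatch mm [109.5 -41.   85.9] force t,-r,z 0.26 0.46 0.7 gap 0.501 q [ 0.12  0.39 -0.2   0.99 -0.    0.02] tooly ang 95.34
```

```bash
python3 -m inch '[{"slide":[0,0,-1],"angular":[0,0,0],"grip":0},{"slide":[0,0,-3],"angular":[0,0,0],"grip":0},{"slide":[0,0,-6],"angular":[0,0,0],"grip":0},{"slide":[0,0,-10],"angular":[0,0,0],"grip":0},{"slide":[2,0,-14],"angular":[0,0,0],"grip":0},{"slide":[5,0,-16],"angular":[0,0,0],"grip":0},{"slide":[9,0,-17],"angular":[0,0,0],"grip":0},{"slide":[12,0,-17],"angular":[0,0,0],"grip":0},{"slide":[12,0,-17],"angular":[0,0,0],"grip":0}]'; python3 -c "
from h import *
show()
from workcell import *
for n in ('wrist','side','scene'):
    f=grab_frame(n); cv2.imwrite(f'pics/{n}10.png',f['frame'][:,:,::-1]); np.savez(f'pics/{n}10.npz',**f)
    if n=='side':cv2.imwrite('pics/c10.png',cv2.resize(f['frame'][140:240,270:410,::-1],None,fx=4.5,fy=4.5,interpolation=cv2.INTER_CUBIC))
    c=cloud(f);fr=f['frame'].astype(int)
    m=(fr.max(2)<70)&(c[...,2]<.116)&(c[...,2]>.088)&(abs(c[...,0]-.61)<.06)&(abs(c[...,1]-.138)<.06)
    if m.sum(): print(n,m.sum(),hx(np.median(c[m],0)),c[m].max(0))
"
```

```text
time: 21.55
position: [0.4911, 0.1264, 0.2569]
eef_rot: [-0.047, 0.999, 0.0, 0.0]
force: [0.5, -0.4, -0.2]
finger_gap: 0.499
T21.55 hatch mm [109.4  80.8 256.9] force t,-r,z -0.48 -0.5 -0.2 gap 0.499 q [ 0.12  0.05 -0.24  1.28  0.    0.03] tooly ang 95.36
wrist 425 [110.28727644 -34.86604376 107.77151582] [0.62127328 0.14797741 0.11051431]
side 38 [102.38345186 -38.81395286 101.73457615] [0.6228588  0.14420449 0.11110971]
scene 58 [108.42505135 -44.87992989 105.95300808] [0.62242824 0.14835674 0.11489848]
```

View pics/wrist10.png

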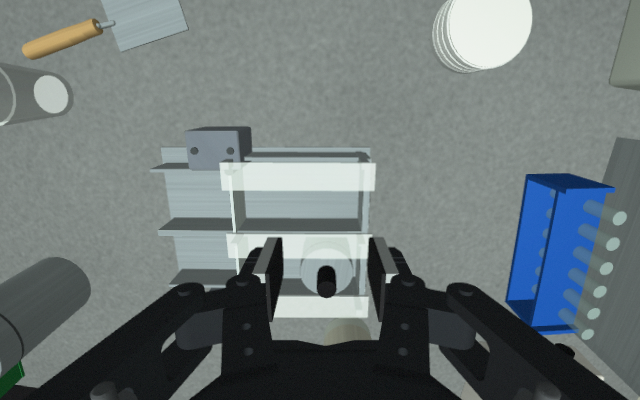

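View pics/c10.png

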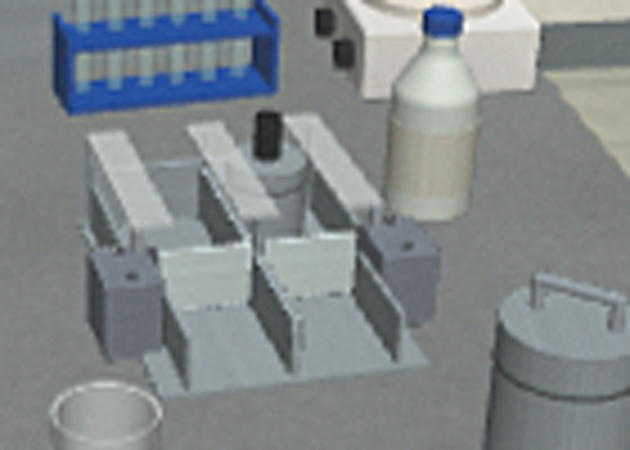

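View pics/scene10.png

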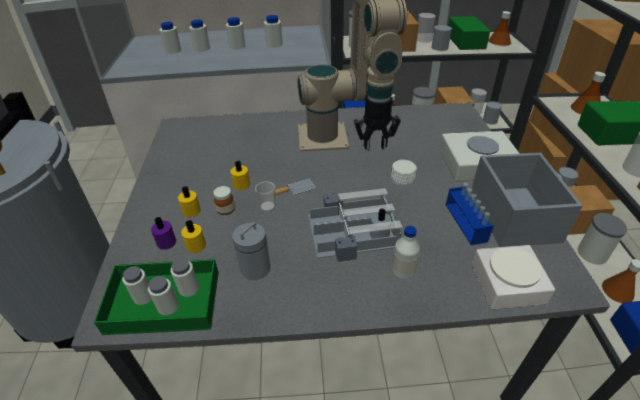

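```bash
python3 -c "
from workcell import *
print(close_job())"
```

```text
the job is handed in; nothing more can be done
None
```

The canister is standing upright in the right lane's far bay, with the flap shut behind it and the gripper clear. I handed the job in at about 21.6 s; no verdict is reported.

- **Finding the free flap:** The left flap gave about 1.5 mm and then stood firm at about 7 N, so I took it as locked. The right flap yielded about 9 mm (roughly 0.2 rad) under 2–3 N.
- **Moving the canister:** I took it by the knob and set it in the right loading bay. I then pushed it through to about 110 mm past the gate, lowered it onto the floor, opened the jaws and lifted straight up.
- **Last checks:** In the final pictures both flaps are shut and the knob top is about 110 mm above the bench, as expected on the lane floor. The knob's place reads 102–110 mm past the gate, depending on the camera. The 102 mm comes from the side view of the knob's near face, and the last gripper pose gives 109.5 mm. The bystanders look unmoved by eye; I did not measure them again.
- **Forces and disagreements:** The push peaked at 15.5 N, just above the stated 5–15 N. A two-view check of the knob height from two close wrist pictures came out about 20 mm low. I set it aside, because the scene and side cameras and the depth map all agreed on 106 mm.

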